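# Set the portion stop of a cheese cutter and bring the block up to it

## Robot

A 6-joint arm with a two-finger parallel gripper is mounted at the origin on the work surface. World frame = base frame: x ahead of the robot, y to its left, z up, the work surface at z = 0. Lengths are in m, angles in rad, forces in N, time in s.
With the tool pointing down it reaches from about 0.4 to 0.825 m from the base axis. Payload 7 kg.
Tool frame: the origin (TCP) lies midway between the tips of the shut fingers; the grasp point (between the pads) lies 19 mm behind it; z points along the fingers, y is the line along which they close (so a half turn about z gives the same grasp; the last joint's range is limited). The gripper opens to 88 mm and grips with 3 to 60 N. Pads are 19 mm wide; open, the fingers measure 130 mm over their backs; the gripper's body (78 mm by 193 mm) begins 47 mm behind the grasp point.
Start: joints at [-0.898, 0.359, 0.012, 0, -1.224, -0.288], TCP at [0.253, -0.626, 0.227] pointing down, gripper open.
Joint ranges: [-3.07, 3.07], [-1.43, 2.12], [-1.02, 1.25], [-3.03, 1.67], [-3.05, -0], [-3.03, 3.03]. Speed limits (rad/s): [2.39, 2.39, 3.01, 3.14, 3.14, 3.14].

## Interface

Orientations are given as [roll, pitch, yaw] about the fixed x, y, z axes, in that order (R = Rz(yaw) Ry(pitch) Rx(roll)).
In Python, from station import telemetry, eyes, ticket, recognise, trace gives the robot as it stands. The module is installed in compiled form; this text tells all that it offers.
- The arm moves only by the tool servo_tool, never from a script. Its argument "series" is a list that holds one entry, the list of rows, each a list of 4 numbers: the shift along the tool's x, y, z in mm, then the turn about the tool's z in rad. In form: [[[x, y, z, roll], ...]]. A call has exactly 10 rows; each row shifts and turns the commanded pose from where the row before left it, along the tool's axes as they then stand; what a row does not reach is not made up. A row lasts 1/12 s, in which the tool goes at most 41.7 mm and 7.16 degrees, less where a joint would pass 70% of its speed; a pose out of reach is approached as far as the arm can. A call is refused whole if a number of a shift passes 41.7 or a number of a turn 0.125, either way. A call with a gripper value outside its range is refused whole. "claw" is the gripper's target within -1 to 1 (shut at 1, half-way at 0, fully open at -1), set as the call begins (left out, the last holds). The fingers move at their own pace and stop on an object; "grip_force" is the grip in N (left out, the last holds). Time passes only in rows, so rows that do not move let the fingers close, or fill a call up. It gives the time, the measured TCP pose, the force, the opening and the grip force at its end, in the units of the state.
- telemetry.get_state(): the state, without advancing time (a new reading comes with each control period).
- eyes.grab_frame(name): name is "side" or "top" or "wrist"; returns the picture (400x640x3 uint8, red, green, blue); there is no depth.
- eyes.calibration(name): a dict with "mtx" (3x3 intrinsics, pixels), "rvec" (rotation vector, rad) and "tvec" (3), from world to camera coordinates, as OpenCV has them. Camera axes: x right, y down, z forward; pixel columns grow to the right and rows downward; lengths in m; the calibration is good to about 2 mm. The wrist camera is an equidistant fisheye: a pixel r from the principal point sees the ray r / f radians off the axis. A picture is of the moment at which its call begins: read the wrist's pose just before it. calibration takes no time and is no camera call; for the wrist camera it gives the pose at the moment of the call.
- ticket.job_done(): hands the job in; it is judged then, once.
Trained networks look in the newest picture that a camera, given by its name, has taken for a name from the list of things; names that differ only in an ending like _2 or _b are one class to them, and where a whole thing is asked for, a point or a joint stands for the part that bears it (a point fixed in the world has none). Each returns a list of dicts, best first, with "conf" (0 to 1); they miss things now and then, are a little off and sometimes report something else, mostly with a low value. They report only what shows in the picture. A call takes as long as a camera call. They do not tell look-alikes from the thing itself.
- recognise(camera, name): "position" ([x, y, z] in m, in world coordinates, good to about 4 mm: the middle of the surface that is visible of it).
- trace(camera, name): "mask" (400x640 bool, what is visible of it).
The state is a dict: "t": time; "q": joint angles; "qd": joint speeds; "joint_efforts": joint torques, N m; "eef_pos": TCP position; "ee_rot": TCP orientation; "force": force on the tool from outside, world axes, zero at the start; "moment": the same for the moment, N m; "width": finger opening in m; "gripper_force": force on a finger pad.
Only numpy, scipy, OpenCV 4.12 (cv2) and the standard library are available. Lean on these libraries where they do the work, as an engineer would, in place of code of your own. Each camera call takes 0.05 s, during which the arm holds its last target. There are 200 camera calls.

## Task

Get the wire cheese cutter ready for 60 mm portions: push the steel portion stop in along its notched rail, past the first notch it meets, until it drops into the middle one of the three. Then push the block of cheese along the board until its end lies flat against the stop, without knocking the stop out of its notch. Do not lift the cheese off the board, and leave the mug, the pan and the knife where they are.

Things in the scene. Friction and masses are not known exactly. Their poses are not given: they have to be found in the camera images.
- cutter: Wire cheese cutter, fixed on the table: white plastic board 260 mm (x) by 420 mm (y), its top 30 mm above the table. Origin: under the board's centre, at table height. A black groove for the wire runs across the board along y = 0. The cheese comes from the -y side; the portion stop is on the +y side, its rail along the board's front edge at x = -95 mm.
- bow_hinge (a point): Hinge of the wire's steel bow, 58 mm above the table at the cutter's x = +122 mm, y = 0. The bow is fixed in its raised place: from the hinge it stands up 220 mm, leaning away to the cutter's +x, with a black handle whose top is 350 mm above the table. It is only near y = 0 and beyond x = +99 mm: clear of the work.
- middle_notch (a point): Middle (60 mm) notch, at the rail's top. The steel rail is 16 mm wide, its top 44 mm above the table, and runs from y = 0 to 180 mm of the cutter. It has three V notches 10 mm wide, 30 mm apart. The stop's spring ball sits in this one when the stop's face is at 60 mm (the ball is 20 mm to the +y of the face). Engraved lines each 10 mm in front of the rail, long ones at 30, 60, 90 mm.
- portion_stop (a joint): Position of the portion stop on its rail, in m: distance from the wire groove to the stop's face, along the cutter's +y; 0 to 0.135. Starts at 0.105 to 0.130, outside all notches. Its spring ball rides on the rail (about 3 N to slide) and snaps into notches at 0.030, 0.060 and 0.090: drawn in from about 4 mm either side, about 17 N to push out again.
- stop_face (a point): Middle of the fence's inner face (looks to the cutter's -y), which the cheese meets, 54 mm above the table. Moves with the stop: a black carriage 34 x 36 mm over the rail, 64 mm above the table (plunger cap to 77 mm), carrying an upright steel fence across the board: 130 mm along x with this point in its middle, 5 mm thick, from 2 to 47 mm above the board. Axes as the cutter's.
- stop_back (a point): Centre of the fence's outer face (looks to the cutter's +y), 54 mm above the table: the flat face to push on to move the stop in towards the groove. Free board behind it. Moves with the stop. Axes as the cutter's.
- cheese_mid (a point): Centre of the block of cheese, 30 mm above the board it lies on (60 mm above the table). The block is 90 mm (x) by 120 mm (y) by 60 mm high, about 0.65 kg, loose, pale yellow; it takes about 2 to 6 N to slide it. Its axes are about those of the cutter: its +y end faces the stop.
- cheese_nose (a point): Centre of the cheese's +y end face, the one that shall meet the stop; 60 mm from cheese_mid along the cheese's y, at the same height.
- mug: White mug, 80 mm across, 85 mm high, standing on the table beside the board's -y end. Origin at the centre of its underside. Leave alone.
- pan: Empty steel food pan, 172 x 184 mm at its rim, 100 mm high, on the table beside the board's +y end. Origin at the centre of its underside. Leave alone.
- knife: Cook's knife lying flat on the table beyond the board (its +x side), 340 mm long, about along the cutter's y; handle 18 mm high. Origin near its middle, at table height. Leave alone.
Mind the look-alikes: they are no part of the job. What is meant by the part that bears cheese_mid is not purple, and is the smaller of those in its own colour.

How it is judged:
On the way, in this order (a step that is already met when the one before it is completed fails the run):
1. the portion stop sits in the middle notch (60 mm, within 2 mm) (value of joint portion_stop between 0.058 and 0.062 m), for 0.3 s.
2. the cheese lies against the stop (end face within 4 mm of it), with the stop still in its notch (all of step 1 and y of cheese_nose in the frame of stop_face above -0.004 m), for 0.2 s.
At the end, for the whole second after the job is handed in: The portion stop rests in the middle notch (60 mm, within 2 mm); the cheese lies on the board with its end face against the stop (gap under 4 mm), square to it within 0.08 rad and within 35 mm of the fence's centre sideways (all of step 2 and y of cheese_nose in the frame of stop_face below 0.003 m and x of cheese_nose in the frame of stop_face between -0.035 and 0.035 m and angle between the y axis of cheese_nose and the y axis of cutter, either way round below 0.08 rad and height (world z) of cheese_mid between 0.057 and 0.063 m and angle between cheese_mid's own z axis and vertical below 0.05 rad); the robot touches nothing.
It fails at once if the cheese is lifted or tipped (height (world z) of cheese_mid above 0.067 m or angle between cheese_mid's own z axis and vertical above 0.2 rad).
It fails at once if the mug, the pan or the knife is moved by more than 20 mm (distance of any of mug, pan, knife from where it was at the start of the episode above 0.02 m).
It also fails if it takes over 45 s, if anything falls off the work surface, if the arm or the gripper's body presses on something with over 40 N, if the wrist force passes 120 N, or if a joint passes its speed limit or range.

## Working session

There is one attempt and no reset: what is moved stays moved. The work goes in short steps, Python scripts to look and compute and a tool call to move; the robot and the scene stay as the last step left them, time stands still between calls to the robot, and variables do not carry over. Pictures are saved under pics/ and viewed, at most 11 in all, crops included, and the job is handed in when it is done.

Besides the shell and the picture viewer there is one more tool, called as name(argument=value, ...) on one line, values as JSON. servo_tool: Moves the arm, as the interface text tells. Its arguments: {"type":"object","properties":{"series":{"type":"array"},"claw":{"type":"number"},"grip_force":{"type":"number"}},"required":["series"]}

```bash
mkdir -p pics
cat > h.py <<'E'
import numpy as np, cv2
from station import telemetry, eyes, ticket, recognise, trace
def save(cam,fn):
    im=eyes.grab_frame(cam); cv2.imwrite('pics/'+fn,im[:,:,::-1]); return im
def proj(cam,P):
    c=eyes.calibration(cam)
    return cv2.projectPoints(np.float64(P).reshape(-1,1,3),np.float64(c['rvec']),np.float64(c['tvec']),np.float64(c['mtx']),None)[0].reshape(-1,2)
def ray(cam,uv,z):
    c=eyes.calibration(cam);R=cv2.Rodrigues(np.float64(c['rvec']))[0];t=np.float64(c['tvec']).ravel()
    d=R.T@np.linalg.inv(np.float64(c['mtx']))@np.array([uv[0],uv[1],1.]);o=-R.T@t
    return o+d*(z-o[2])/d[2]
E
python3 - <<'E'
from h import *
a=save('top','t0.png');b=save('side','s0.png')
for cam in('top','side'):
  for n in('cutter','cheese_mid','portion_stop','mug','pan','knife'):
    for r in recognise(cam,n)[:4]:
      p=r['position'];print(cam,n,round(r['conf'],2),np.round(p,3),proj(cam,p).round().tolist())
s=telemetry.get_state();print(s)
E
```

```text
top cutter 0.81 [ 0.604 -0.014  0.03 ] [[343.0, 188.0]]
top cutter 0.59 [0.836 0.151 0.001] [[283.0, 106.0]]
top cheese_mid 0.76 [ 0.544 -0.106  0.09 ] [[382.0, 209.0]]
top cheese_mid 0.62 [ 0.304 -0.183  0.063] [[413.0, 312.0]]
top cheese_mid 0.57 [0.356 0.383 0.08 ] [[173.0, 284.0]]
top portion_stop 0.59 [0.542 0.114 0.063] [[291.0, 209.0]]
top mug 0.58 [ 0.515 -0.334  0.045] [[470.0, 225.0]]
top mug 0.2 [ 0.542 -0.108  0.092] [[383.0, 209.0]]
top pan 0.96 [0.705 0.324 0.016] [[215.0, 149.0]]
top knife 0.95 [0.835 0.15  0.004] [[283.0, 106.0]]
top knife 0.33 [ 0.541 -0.112  0.094] [[385.0, 210.0]]
side cutter 0.8 [0.61  0.02  0.033] [[305.0, 207.0]]
side cheese_mid 0.96 [ 0.306 -0.152  0.061] [[419.0, 173.0]]
side cheese_mid 0.9 [0.357 0.413 0.084] [[391.0, 330.0]]
side cheese_mid 0.57 [ 0.547 -0.075  0.092] [[333.0, 172.0]]
side portion_stop 0.87 [0.58  0.105 0.059] [[309.0, 221.0]]
side mug 0.96 [ 0.512 -0.302  0.059] [[355.0, 140.0]]
side mug 0.51 [0.58  0.1   0.056] [[310.0, 221.0]]
side mug 0.39 [0.606 0.02  0.028] [[306.0, 208.0]]
side pan 0.59 [0.696 0.299 0.045] [[243.0, 277.0]]
side knife 0.63 [0.838 0.16  0.005] [[209.0, 240.0]]
{'t': 0.7, 'q': array([-8.97907473e-01,  3.58609486e-01,  1.18778116e-02,  3.48322140e-05,
       -1.22407093e+00, -2.88110332e-01]), 'qd': array([-1.31647673e-04,  1.09012499e-03, -8.78957236e-05,  1.41923769e-03,
        3.82126624e-05, -1.79126174e-05]), 'joint_efforts': array([ 9.25985296e-04, -5.82166457e+01,  2.93244624e+01,  7.00101390e+00,
        1.25936043e-02,  2.78685866e-05]), 'eef_pos': array([ 0.25333615, -0.62563797,  0.22655171]), 'ee_rot': array([-3.14158937e+00, -3.31931533e-05, -2.75680230e+00]), 'force': array([ 0.41080413, -0.01512594,  0.22458459]), 'moment': array([-0.04321246,  0.02273672,  0.04256776]), 'gripper_force': 0.0, 'width': 0.08752499303132176}
```

View pics/t0.png

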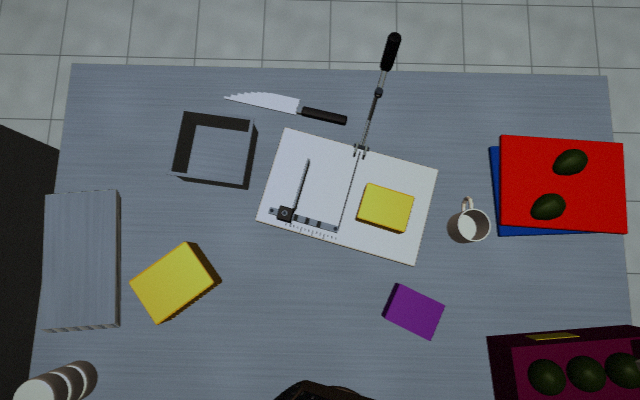

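View pics/s0.png

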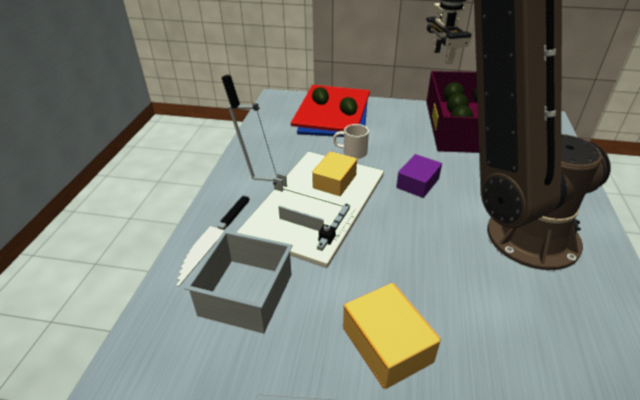

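The top view shows the board with corners near (285,127), (438,170), (414,266), (256,221), the stop carriage at (286,213) and the fence running up to (308,160). The side view agrees.

Cheese candidates in the top view:
- Yellow block on the board at (385,207).
- Larger yellow block at (175,283).
- Purple block at (413,312).

I choose the one on the board: it is yellow and the smaller of the two yellow ones. Next I check it in a crop and measure.

```bash
cat >> h.py <<'E'
def rectpts(cam,mask,z):
    c=max(cv2.findContours(mask.astype(np.uint8),cv2.RETR_EXTERNAL,cv2.CHAIN_APPROX_NONE)[0],key=cv2.contourArea).reshape(-1,2)
    return np.array([ray(cam,p,z)[:2] for p in c])
E
python3 - <<'E'
from h import *
im=eyes.grab_frame('top')
cv2.imwrite('pics/c0.png',cv2.resize(im[110:280,240:450,::-1],None,fx=3.6,fy=3.4,interpolation=cv2.INTER_CUBIC))
# nets
for n in('cutter','cheese_mid','portion_stop'):
  for r in trace('top',n)[:2]:
    m=r['mask']; z={'cutter':.03,'cheese_mid':.09,'portion_stop':.07}[n]
    (c,wh,a)=cv2.minAreaRect(np.float32(rectpts('top',m,z))*1000)
    print(n,round(r['conf'],2),m.sum(),np.round(c),np.round(wh),round(a,1),np.array(np.nonzero(m)).mean(1).round())
# board from hand corners
C=np.array([ray('top',p,.03)[:2] for p in[(285,127),(438,170),(414,266),(256,221)]]);print(C.round(3),C.mean(0))
print([round(float(np.linalg.norm(C[i]-C[(i+1)%4])),3) for i in range(4)])
for a,b in((C[1],C[0]),(C[2],C[3])):d=a-b;print('yaw',np.arctan2(d[0],-d[1]))
for cam in('top','side'):
  c=eyes.calibration(cam);R=cv2.Rodrigues(np.float64(c['rvec']))[0];print(cam,-R.T@np.float64(c['tvec']).ravel())
E
```

```text
cutter 0.59 15162 [754. -69.] [421. 606.] 75.2 [187. 345.]
cheese_mid 0.93 2051 [ 546. -111.] [123.  99.] 74.1 [209. 385.]
cheese_mid 0.78 4495 [363. 373.] [136. 183.] 37.3 [282. 175.]
portion_stop 0.83 424 [588. 110.] [ 40. 163.] 73.7 [202. 292.]
[[ 0.765  0.141]
 [ 0.658 -0.261]
 [ 0.411 -0.195]
 [ 0.514  0.204]] [ 0.58685844 -0.02756498]
[0.415, 0.256, 0.412, 0.259]
yaw -0.25940867353810637
yaw -0.25268800465193825
top [0.4112971  0.03465046 1.00076863]
side [0.39608152 0.92939299 0.8195485 ]
```

View pics/c0.png

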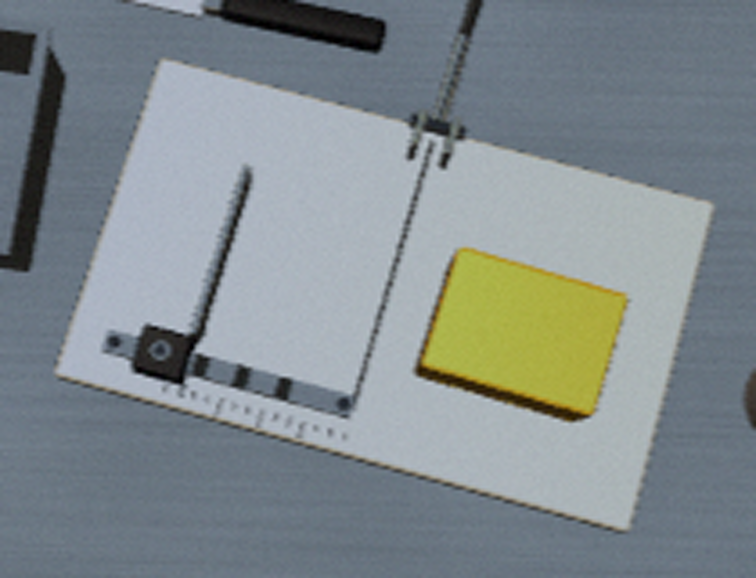

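The crop confirms it: the yellow block on the board is the cheese, with its nose a little short of the groove. All three notches (dark bars) lie groove-ward of the carriage. First I turn the tool so its x axis points along the cutter's -y.

servo_tool(series=[[[0,0,0,-0.116],[0,0,0,-0.116],[0,0,0,-0.116],[0,0,0,-0.116],[0,0,0,-0.116],[0,0,0,-0.116],[0,0,0,-0.116],[0,0,0,-0.117],[0,0,0,0],[0,0,0,0]]], claw=0)

```text
t: 1.73
eef_pos: [0.2533, -0.6256, 0.2266]
ee_rot: [-3.142, -0.0, -1.832]
force: [-0.5, 0.6, -0.1]
width: 0.0438
gripper_force: 0.0
```

```bash
cat >> h.py <<'E'
O=np.array([.5869,-.0276]);YAW=-.256
ex=np.array([np.cos(YAW),np.sin(YAW)]);ey=np.array([-ex[1],ex[0]])
def loc(p): d=np.asarray(p)[:2]-O; return np.array([d@ex,d@ey])
def wor(x,y,z): return np.r_[O+x*ex+y*ey,z]
def st():
    s=telemetry.get_state();F=s['force'];print('t',round(s['t'],2),'loc',loc(s['eef_pos']).round(4),'z',round(s['eef_pos'][2],4),'rot',np.round(s['ee_rot'],3),'F',round(F[:2]@ex,1),round(F[:2]@ey,1),round(F[2],1),'w',round(s['width'],3));return s
E
python3 - <<'E'
from h import *
st()
for n,uv,z in[('fence far',(308.9,160),.077),('fence near',(295,208.5),.077),('cap',(284.5,213),.077),('groove top',(359.4,152),.03),('groove bot',(338.6,230),.03),('rail r end',(338,231),.044),('rail l end',(268.5,209),.044),('notchL',(296,217),.044),('notchM',(307.5,220.5),.044),('notchR',(319.5,224),.044),
 ('ch NL',(367.5,183.5),.09),('ch FL',(414,196.5),.09),('ch bl',(357,219),.09),('ch br',(403,231),.09)]:
  print(n,loc(ray('top',uv,z)).round(4))
E
```

```text
t 1.73 loc [-0.1713 -0.663 ] z 0.2266 rot [-3.142 -0.    -1.832] F -0.6 0.4 -0.1 w 0.044
fence far [0.0487 0.1169]
fence near [-0.0769  0.1151]
cap [-0.0945  0.1363]
groove top [0.1179 0.0014]
groove bot [-0.0935 -0.0015]
rail r end [-0.0976 -0.0005]
rail l end [-0.0927  0.1822]
notchL [-0.0929  0.1101]
notchM [-0.0934  0.0799]
notchR [-0.0936  0.0486]
ch NL [ 0.0285 -0.0372]
ch FL [ 0.0287 -0.153 ]
ch bl [-0.0618 -0.0355]
ch br [-0.0592 -0.1479]
```

servo_tool(series=[[[-20,-4,0,0],[-39,-7.5,0,0],[-39,-7.5,0,0],[-39,-7.5,0,0],[-39,-7.5,0,0],[-39,-7.5,0,0],[-39,-7.5,0,0],[-39,-7.5,0,0],[-39,-7.5,0,0],[-39,-7.5,0,0]]])

```text
t: 2.57
eef_pos: [0.4173, -0.2832, 0.227]
ee_rot: [-3.141, 0.0, -1.832]
force: [0.4, -0.2, 0.9]
width: 0.0439
gripper_force: 0.0
```

servo_tool(series=[[[-39,-7.5,0,0],[-39,-7.5,0,0],[-39,-7.5,0,0],[-39,-7.5,0,0],[-39,-7.5,0,0],[-39,-7.5,0,0],[-39,-7.5,0,0],[-39,-7.5,0,0],[-39,-7.5,0,0],[-39,-7.5,0,0]]])

```text
t: 3.4
eef_pos: [0.589, 0.0752, 0.2269]
ee_rot: [-3.141, 0.0, -1.832]
force: [0.4, -0.5, 0.1]
width: 0.0435
gripper_force: 0.0
```

```bash
python3 -c "
from h import *
st()"
```

```text
t 3.4 loc [-0.024   0.0999] z 0.2269 rot [-3.141  0.    -1.832] F 0.6 -0.4 0.1 w 0.043
```

servo_tool(series=[[[-20,-4,0,0],[-20,-4,0,0],[-12,-1,10,0],[0,0,25,0],[0,0,30,0],[0,0,30,0],[0,0,20,0],[0,0,10,0],[0,0,0,0],[0,0,0,0]]])

```text
t: 4.23
eef_pos: [0.6106, 0.1208, 0.1018]
ee_rot: [-3.142, -0.0, -1.829]
force: [0.2, 0.9, 1.1]
width: 0.0436
gripper_force: 0.0
```

Run:
```python
from h import *
st(); save('wrist','w1.png'); cv2.imwrite('pics/s1.png',cv2.resize(save('side','x.png')[100:280,200:440,::-1],None,fx=3.2,fy=3.2))
```

```text
t 4.23 loc [-0.0147  0.1495] z 0.1018 rot [-3.142 -0.    -1.829] F 0.0 0.9 1.1 w 0.044
```

View pics/s1.png

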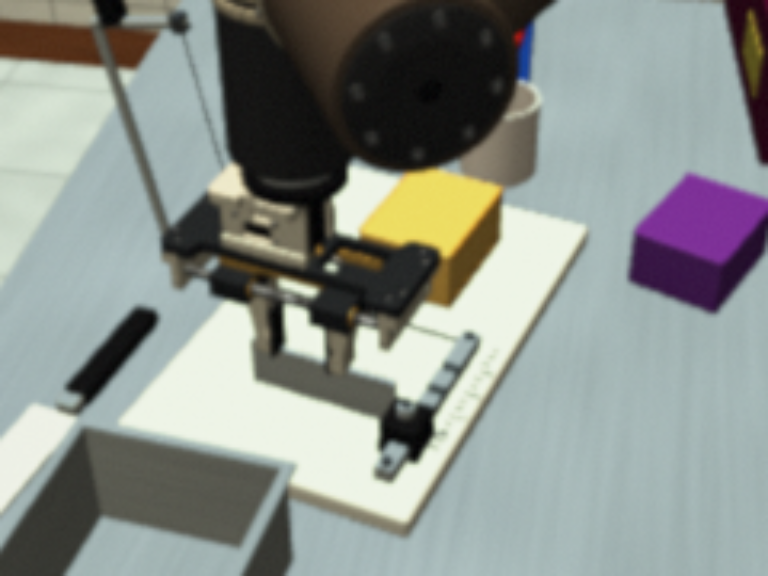

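The side crop shows the fingers at about (270,330) and (340,350), on the outer side of the fence and clear of the carriage at (405,425). Down next.

servo_tool(series=[[[0,0,15,0],[0,0,20,0],[0,0,15,0],[0,0,7,0],[2,0,0,0],[3,0,0,0],[3,0,0,0],[0,0,0,0],[0,0,0,0],[0,0,0,0]]])

```text
t: 5.17
eef_pos: [0.6087, 0.1135, 0.0453]
ee_rot: [-3.141, 0.001, -1.828]
force: [-0.2, 0.3, -0.3]
width: 0.0438
gripper_force: 0.0
```

servo_tool(series=[[[2,0,0,0],[2,0,0,0],[2,0,0,0],[2,0,0,0],[2,0,0,0],[2,0,0,0],[2,0,0,0],[0,0,0,0],[0,0,0,0],[0,0,0,0]]])

```text
t: 6.0
eef_pos: [0.605, 0.1005, 0.0446]
ee_rot: [-3.141, 0.001, -1.828]
force: [0.2, 5.5, 0.2]
width: 0.0433
gripper_force: 2.5
```

```bash
python3 -c "
from h import *
st()"
```

```text
t 6.0 loc [-0.0149  0.1285] z 0.0446 rot [-3.141e+00  1.000e-03 -1.828e+00] F -1.2 5.4 0.2 w 0.043
```

servo_tool(series=[[[2,0,0,0],[2,0,0,0],[2,0,0,0],[2,0,0,0],[2,0,0,0],[2,0,0,0],[0,0,0,0],[0,0,0,0],[0,0,0,0],[0,0,0,0]]])

```text
t: 6.83
eef_pos: [0.6018, 0.0887, 0.0446]
ee_rot: [-3.141, 0.001, -1.828]
force: [-2.0, 4.8, 0.4]
width: 0.0438
gripper_force: 2.4
```

```bash
cat > m.py <<'E'
from h import *
s=st(); im=eyes.grab_frame('top')
g=recognise('top','portion_stop'); print([(round(r['conf'],2),loc(r['position']).round(4)) for r in g[:2]])
cv2.imwrite('pics/cur.png',im[:,:,::-1])
E
python3 m.py
```

```text
t 6.83 loc [-0.015   0.1163] z 0.0446 rot [-3.141e+00  1.000e-03 -1.828e+00] F -3.2 4.2 0.4 w 0.044
[(0.39, array([-0.1114,  0.1216]))]
```

servo_tool(series=[[[1,0,0,0],[1,0,0,0],[1,0,0,0],[1,0,0,0],[1,0,0,0],[1,0,0,0],[1,0,0,0],[1,0,0,0],[0,0,0,0],[0,0,0,0]]])

```text
t: 7.77
eef_pos: [0.5996, 0.0803, 0.0445]
ee_rot: [3.141, -0.0, -1.828]
force: [0.1, 1.6, -0.0]
width: 0.0439
gripper_force: 0.8
```

servo_tool(series=[[[1,0,0,0],[1,0,0,0],[1,0,0,0],[0,0,0,0],[0,0,0,0],[0,0,0,0],[0,0,0,0],[0,0,0,0],[0,0,0,0],[0,0,0,0]]])

```text
t: 8.6
eef_pos: [0.5996, 0.0799, 0.0446]
ee_rot: [-3.141, 0.003, -1.828]
force: [-1.2, 13.5, -0.9]
width: 0.0441
gripper_force: 6.0
```

```bash
python3 m.py
```

```text
t 8.6 loc [-0.0149  0.1072] z 0.0446 rot [-3.141e+00  3.000e-03 -1.828e+00] F -4.6 12.8 -0.9 w 0.044
[(0.47, array([-0.1094,  0.1073]))]
```

Snap then 13 N of resistance: the stop is in the 90 mm notch, so TCP minus face is about 17.3 mm. I push through slowly.

servo_tool(series=[[[1,0,0,0],[1,0,0,0],[1,0,0,0],[1,0,0,0],[1,0,0,0],[1,0,0,0],[0,0,0,0],[0,0,0,0],[0,0,0,0],[0,0,0,0]]])

```text
t: 9.53
eef_pos: [0.5996, 0.0792, 0.0448]
ee_rot: [-3.138, 0.01, -1.828]
force: [-3.3, 36.0, -3.4]
width: 0.044
gripper_force: 17.1
```

```bash
python3 m.py
```

```text
t 9.53 loc [-0.0148  0.1065] z 0.0448 rot [-3.138  0.01  -1.828] F -12.4 34.0 -3.4 w 0.044
[(0.55, array([-0.107 ,  0.1091]))]
```

The stop isn't moving at 36 N, although 17 N should free it. I look before pushing on.

Run:
```python
from h import *
a=eyes.grab_frame('side')[150:270,230:390,::-1];b=eyes.grab_frame('top')[120:260,240:400,::-1]
a=cv2.resize(a,None,fx=2.45,fy=2.45,interpolation=3);b=cv2.resize(b,(392,343),interpolation=3)
w=eyes.grab_frame('wrist')[:,:,::-1]; 
c=np.zeros((600,800,3),np.uint8);c[:a.shape[0],:392]=a;c[:343,400:792]=b
w=cv2.resize(w,(400,250));c[350:600,:400]=w
cv2.imwrite('pics/d1.png',c)
```

```text
(no output)
```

View pics/d1.png

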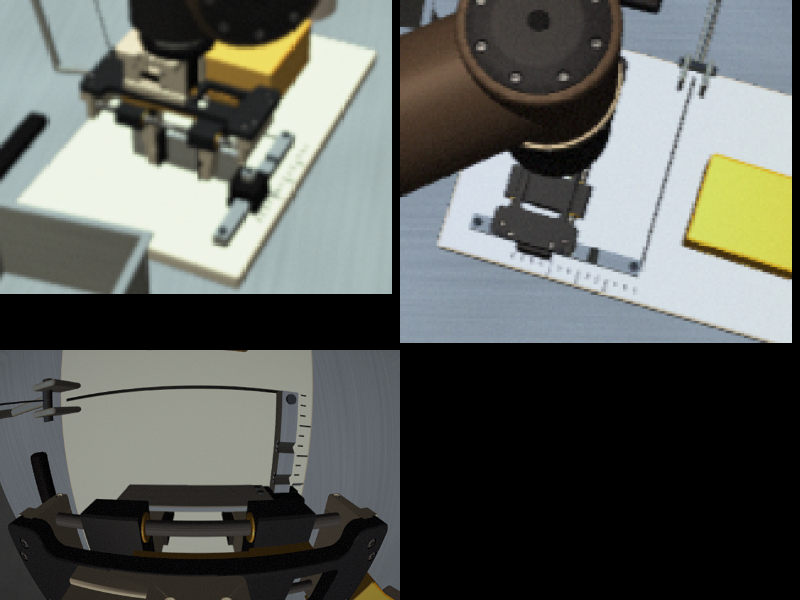

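The wrist view shows the stop's carriage over the third notch, with the 60 and 30 notches free ahead and nothing blocking. The push on the fence, 80 mm off the rail, seems to bind the slide. I back off and push straight on the carriage, above the rail, instead.

servo_tool(series=[[[-4,0,0,0],[-12,0,0,0],[-16,0,0,0],[-16,0,-2,0],[-8,0,-3,0],[0,15,-3,0],[0,25,0,0],[0,25,0,0],[0,14,0,0],[0,0,0,0]]], claw=1, grip_force=30)

```text
t: 10.62
eef_pos: [0.533, 0.1464, 0.0529]
ee_rot: [3.141, -0.001, -1.827]
force: [-1.1, -0.5, 0.7]
width: 0.0006
gripper_force: 0.0
```

Run:
```python
from h import *
st()
a=eyes.grab_frame('side')[150:270,230:390,::-1];b=eyes.grab_frame('top')[120:260,240:400,::-1]
a=cv2.resize(a,None,fx=2.45,fy=2.45,interpolation=3);b=cv2.resize(b,(392,343),interpolation=3)
c=np.zeros((343,800,3),np.uint8);c[:a.shape[0],:392]=a;c[:343,400:792]=b
cv2.imwrite('pics/d2.png',c)
```

```text
t 10.62 loc [-0.0962  0.1547] z 0.0529 rot [ 3.141e+00 -1.000e-03 -1.827e+00] F -0.9 -0.7 0.7 w 0.001
```

View pics/d2.png

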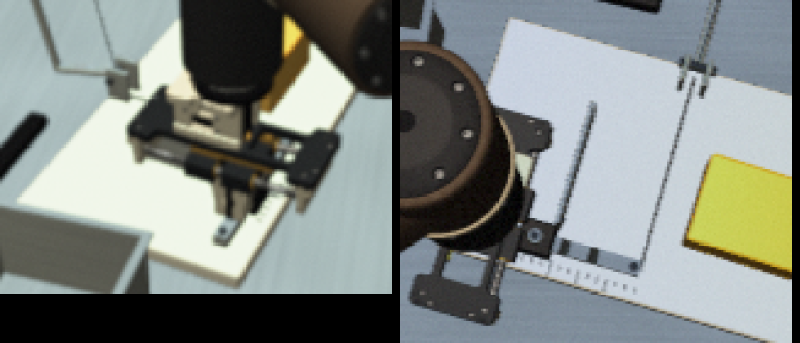

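The top crop shows the carriage cap at (535,235), the 60 and 30 notches free at (563,247) and (592,252), and the gripper behind the carriage. Pushing.

servo_tool(series=[[[2,0,1.5,0],[3,0,1.5,0],[3,0,0,0],[2,0,0,0],[2,0,0,0],[1,0,0,0],[1,0,0,0],[1,0,0,0],[0,0,0,0],[0,0,0,0]]])

```text
t: 11.55
eef_pos: [0.5318, 0.1322, 0.0496]
ee_rot: [-3.141, 0.001, -1.828]
force: [0.3, 4.5, -2.2]
width: 0.0004
gripper_force: 2.1
```

Run:
```python
from h import *
st()
print(loc(ray('top',(318.8,162),.077)),loc(ray('top',(307.8,207.8),.077)),loc(ray('top',(295,216),.077)))
```

```text
t 11.55 loc [-0.0938  0.1406] z 0.0496 rot [-3.141e+00  1.000e-03 -1.828e+00] F -0.9 4.5 -2.2 w 0.0
[0.05064248 0.09192779] [-0.06669929  0.08574702] [-0.09447098  0.10982088]
```

Contact is at 0.1406, as predicted. I push through the notch.

servo_tool(series=[[[1,0,0,0],[1,0,0,0],[1,0,0,0],[0,0,0,0],[0,0,0,0],[0,0,0,0],[0,0,0,0],[0,0,0,0],[0,0,0,0],[0,0,0,0]]])

```text
t: 12.38
eef_pos: [0.5318, 0.1318, 0.0497]
ee_rot: [-3.14, 0.005, -1.827]
force: [-0.9, 14.7, -5.5]
width: 0.0001
gripper_force: 7.3
```

```bash
python3 -c "
from h import *
st()"
```

```text
t 12.38 loc [-0.0937  0.1403] z 0.0497 rot [-3.14   0.005 -1.827] F -4.6 14.0 -5.5 w 0.0
```

servo_tool(series=[[[1,0,0,0],[1,0,0,0],[1,0,0,0],[0,0,0,0],[0,0,0,0],[0,0,0,0],[0,0,0,0],[0,0,0,0],[0,0,0,0],[0,0,0,0]]])

```text
t: 13.22
eef_pos: [0.5318, 0.1314, 0.0498]
ee_rot: [-3.139, 0.009, -1.827]
force: [-3.8, 26.8, -8.0]
width: 0.0002
gripper_force: 12.5
```

```bash
python3 -c "
from h import *
st()"
```

```text
t 13.22 loc [-0.0936  0.1399] z 0.0498 rot [-3.139  0.009 -1.827] F -10.4 25.0 -8.0 w 0.0
```

servo_tool(series=[[[1,0,0,0],[1,0,0,0],[0.5,0,0,0],[0,0,0,0],[0,0,0,0],[0,0,0,0],[0,0,0,0],[0,0,0,0],[0,0,0,0],[0,0,0,0]]])

```text
t: 14.05
eef_pos: [0.5318, 0.1311, 0.0499]
ee_rot: [-3.138, 0.012, -1.827]
force: [-5.1, 36.2, -10.5]
width: 0.0007
gripper_force: 16.9
```

```bash
python3 -c "
from h import *
st()"
```

```text
t 14.05 loc [-0.0935  0.1396] z 0.0499 rot [-3.138  0.012 -1.827] F -14.1 33.7 -10.5 w 0.001
```

No movement at 34 N. The fingers may press harder than that, since the wrist limit is 120 N, so I raise the push in small steps.

servo_tool(series=[[[1,0,0,0],[0.5,0,0,0],[0,0,0,0],[0.5,0,0,0],[0,0,0,0],[0.5,0,0,0],[0,0,0,0],[0.5,0,0,0],[0,0,0,0],[0,0,0,0]]])

```text
t: 14.88
eef_pos: [0.5318, 0.1307, 0.05]
ee_rot: [-3.137, 0.016, -1.827]
force: [-6.7, 48.2, -13.8]
width: 0.0006
gripper_force: 22.3
```

```bash
python3 -c "
from h import *
s=st();print(s['joint_efforts'].round(1),s['moment'].round(2))"
```

```text
t 14.88 loc [-0.0934  0.1392] z 0.05 rot [-3.137  0.016 -1.827] F -18.7 44.9 -13.8 w 0.001
[-26.3 -51.3  10.3  15.   -7.6   0.3] [17.81  2.84 -0.07]
```

servo_tool(series=[[[0,1,0.5,0],[0,1,0.5,0],[0,1,0.5,0],[0,1,0.5,0],[0,0,0,0],[0,0,0,0],[0,0,0,0],[0,0,0,0],[0,0,0,0],[0,0,0,0]]])

```text
t: 15.72
eef_pos: [0.5317, 0.1311, 0.0499]
ee_rot: [-3.131, 0.017, -1.825]
force: [4.7, 37.4, -7.5]
width: 0.0004
gripper_force: 18.2
```

Run:
```python
from h import *
s=st()
w=eyes.grab_frame('wrist')[:,:,::-1]
a=eyes.grab_frame('side')[180:260,290:370,::-1]
c=np.zeros((600,800,3),np.uint8)
c[:300,:480]=cv2.resize(w,(480,300));c[300:600,:300]=cv2.resize(a,(300,300),interpolation=3)
c[300:600,320:800]=cv2.resize(w[100:300,240:560],(480,300),interpolation=3)
cv2.imwrite('pics/d3.png',c)
```

```text
t 15.72 loc [-0.0936  0.1395] z 0.0499 rot [-3.131  0.017 -1.825] F -4.9 37.4 -7.5 w 0.0
```

View pics/d3.png

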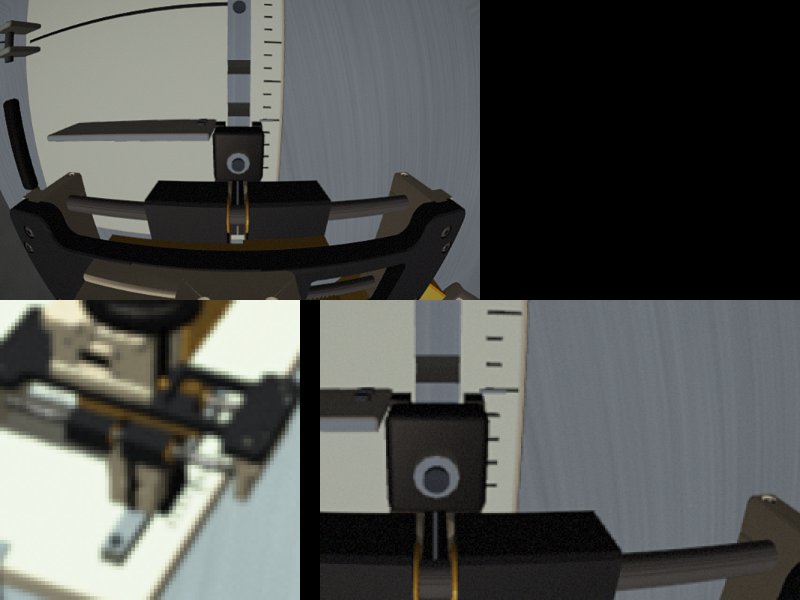

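The wrist view shows the fence face in line with the 90 line and clear rail ahead, so only the detent is holding. I keep ramping up.

servo_tool(series=[[[1,0.3,0.2,0],[1,0.3,0.2,0],[1,0.3,0.2,0],[0.5,0.3,0.2,0],[0.5,0.3,0.2,0],[0.5,0,0.2,0],[0.5,0,0,0],[0,0,0,0],[0,0,0,0],[0,0,0,0]]])

```text
t: 16.65
eef_pos: [0.5317, 0.1306, 0.05]
ee_rot: [-3.126, 0.024, -1.824]
force: [4.5, 51.8, -7.9]
width: 0.0005
gripper_force: 25.5
```

```bash
python3 -c "
from h import *
s=st()"
```

```text
t 16.65 loc [-0.0934  0.1391] z 0.05 rot [-3.126  0.024 -1.824] F -8.8 51.2 -7.9 w 0.001
```

servo_tool(series=[[[-8,-1,-0.5,0],[-9,-1,0,0],[-10,0,0,0],[0,0,0,0],[0,0,0,0],[8,0,0,0],[10,0,0,0],[8,0,0,0],[2,0,0,0],[0,0,0,0]]])

```text
t: 17.48
eef_pos: [0.524, 0.1154, 0.0474]
ee_rot: [-3.14, 0.002, -1.828]
force: [0.9, 1.2, 0.9]
width: 0.0005
gripper_force: 1.3
```

```bash
python3 -c "
from h import *
s=st()"
```

```text
t 17.48 loc [-0.0971  0.1224] z 0.0474 rot [-3.140e+00  2.000e-03 -1.828e+00] F 0.5 1.3 0.9 w 0.001
```

The strike freed it. Now I push gently toward the 60 notch.

servo_tool(series=[[[1,0,-1,0],[1,0,0,0],[1,0,0,0],[1,0,0,0],[1,0,0,0],[1,0,0,0],[0,0,0,0],[0,0,0,0],[0,0,0,0],[0,0,0,0]]])

```text
t: 18.32
eef_pos: [0.5212, 0.1085, 0.0475]
ee_rot: [3.14, -0.002, -1.829]
force: [-0.3, -0.7, 0.1]
width: 0.0006
gripper_force: 0.0
```

```bash
cat > w.py <<'E'
from h import *
s=st()
w=eyes.grab_frame('wrist')[:,:,::-1]
cv2.imwrite('pics/w%d.png'%int(s['t']*100),cv2.resize(w[60:260,200:460],None,fx=2.5,fy=2.5,interpolation=3))
E
python3 w.py; ls pics
```

```text
t 18.32 loc [-0.098  0.115] z 0.0475 rot [ 3.140e+00 -2.000e-03 -1.829e+00] F -0.1 -0.7 0.1 w 0.001
c0.png
cur.png
d1.png
d2.png
d3.png
s0.png
s1.png
t0.png
w1.png
w1831.png
x.png
```

View pics/w1831.png

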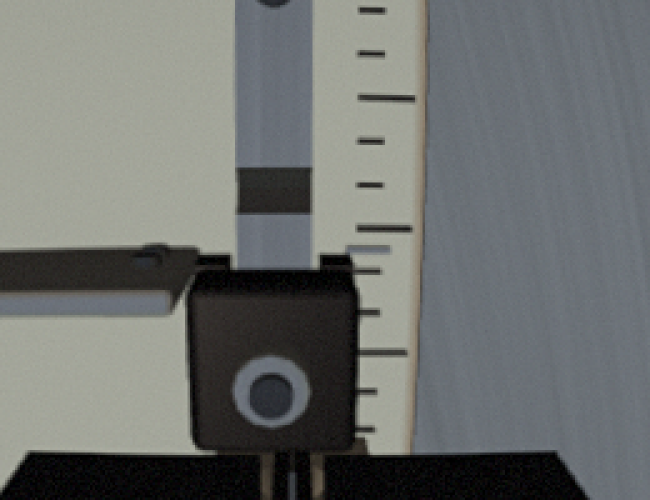

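The wrist view shows the pointer at (368,250), between the 60 line (y=228) and the 70 line (y=271): the stop is at about 65 mm, just short of capture. A few mm more.

servo_tool(series=[[[0.7,0,0,0],[0.7,0,0,0],[0.7,0,0,0],[0.5,0,0,0],[0.4,0,0,0],[0,0,0,0],[0,0,0,0],[0,0,0,0],[0,0,0,0],[0,0,0,0]]])

```text
t: 19.2
eef_pos: [0.5213, 0.1069, 0.0479]
ee_rot: [-3.142, -0.0, -1.828]
force: [-1.0, 0.5, -0.7]
width: 0.0003
gripper_force: 0.0
```

```bash
cat > w.py <<'E'
from h import *
s=st()
w=eyes.grab_frame('wrist')
g=cv2.resize(w[60:260,200:460].astype(np.uint8),None,fx=2.5,fy=2.5,interpolation=3).mean(2)
print('ticks col 372-382:',[(y,int(v)) for y,v in enumerate(g[:,370:380].mean(1)) if y>190 and y<420 and y%4==0])
E
python3 w.py
```

```text
t 19.2 loc [-0.0975  0.1135] z 0.0479 rot [-3.142 -0.    -1.828] F -1.1 0.2 -0.7 w 0.0
ticks col 372-382: [(192, 66), (196, 140), (200, 162), (204, 160), (208, 161), (212, 161), (216, 161), (220, 162), (224, 162), (228, 159), (232, 100), (236, 29), (240, 99), (244, 119), (248, 160), (252, 161), (256, 161), (260, 160), (264, 161), (268, 163), (272, 137), (276, 46), (280, 133), (284, 165), (288, 161), (292, 161), (296, 162), (300, 162), (304, 161), (308, 162), (312, 157), (316, 59), (320, 111), (324, 150), (328, 162), (332, 161), (336, 160), (340, 161), (344, 160), (348, 161), (352, 156), (356, 85), (360, 87), (364, 143), (368, 163), (372, 161), (376, 161), (380, 161), (384, 161), (388, 161), (392, 149), (396, 59), (400, 130), (404, 156), (408, 162), (412, 161), (416, 160)]
```

servo_tool(series=[[[0.8,0,0,0],[0.8,0,0,0],[0.8,0,0,0],[0.8,0,0,0],[0.5,0,0,0],[0,0,0,0],[0,0,0,0],[0,0,0,0],[0,0,0,0],[0,0,0,0]]])

```text
t: 20.08
eef_pos: [0.5207, 0.1042, 0.0479]
ee_rot: [-3.141, 0.002, -1.828]
force: [-1.3, 5.6, -1.0]
width: 0.0007
gripper_force: 2.5
```

```bash
python3 w.py|cut -c1-700
```

```text
t 20.08 loc [-0.0974  0.1107] z 0.0479 rot [-3.141e+00  2.000e-03 -1.828e+00] F -2.7 5.1 -1.0 w 0.001
ticks col 372-382: [(192, 161), (196, 164), (200, 81), (204, 40), (208, 148), (212, 162), (216, 161), (220, 161), (224, 161), (228, 160), (232, 161), (236, 162), (240, 146), (244, 86), (248, 50), (252, 104), (256, 130), (260, 163), (264, 161), (268, 161), (272, 162), (276, 161), (280, 165), (284, 142), (288, 33), (292, 119), (296, 164), (300, 162), (304, 162), (308, 162), (312, 161), (316, 160), (320, 163), (324, 165), (328, 35), (332, 94), (336, 165), (340, 161), (344, 161), (348, 161), (352, 161), (356, 162), (360, 163), (364, 166), (368, 32), (372, 105), (376, 164), (380, 162), (384, 161), (388, 161), (392, 161), (396, 162), (400, 165), (404, 122), (408, 75), (412, 142), (416, 163)]
```

Contact is at 0.1107 with 5 N, exactly 30 mm on from the 90 notch, so the stop sits in the middle notch. I retreat, rise, and cross to the tail of the cheese.

servo_tool(series=[[[-6,0,0,0],[-10,0,0,0],[0,0,-20,0],[0,0,-35,0],[0,0,-35,0],[10,-3,-10,0],[25,-8,0,0],[38,-10,0,0],[38,-10,0,0],[38,-10,0,0]]])

```text
t: 20.97
eef_pos: [0.5264, -0.0367, 0.1482]
ee_rot: [-3.141, 0.0, -1.826]
force: [1.3, 0.9, 0.4]
width: 0.0005
gripper_force: 0.0
```

servo_tool(series=[[[38,-10,0,0],[38,-10,0,0],[38,-10,0,0],[30,-10,0,0],[12,0,0,0],[0,0,0,0],[0,0,0,0],[0,0,0,0],[0,0,0,0],[0,0,0,0]]], claw=0)

```text
t: 21.8
eef_pos: [0.5256, -0.1958, 0.148]
ee_rot: [-3.141, 0.0, -1.826]
force: [-0.4, 0.2, -0.2]
width: 0.0435
gripper_force: 0.0
```

Run:
```python
from h import *
s=st()
a=save('side','x2.png')[150:270,230:390,::-1];b=save('top','x3.png')[120:260,240:440,::-1]
c=np.zeros((480,800,3),np.uint8);c[:240,:320]=cv2.resize(a,(320,240),interpolation=3);c[:336,320:800]=cv2.resize(b,(480,336),interpolation=3)
cv2.imwrite('pics/d4.png',c)
for r in trace('top','cheese_mid')[:2]:
  (cc,wh,an)=cv2.minAreaRect(np.float32([loc(p) for p in rectpts('top',r['mask'],.09)])*1000);print(r['conf'],np.round(cc),np.round(wh),an)
```

```text
t 21.8 loc [-0.0167 -0.1782] z 0.148 rot [-3.141  0.    -1.826] F -0.4 0.1 -0.2 w 0.044
0.91 [-225. -264.] [88. 44.] 23.462148666381836
0.75 [-318.  332.] [132. 179.] 53.19339370727539
```

View pics/d4.png

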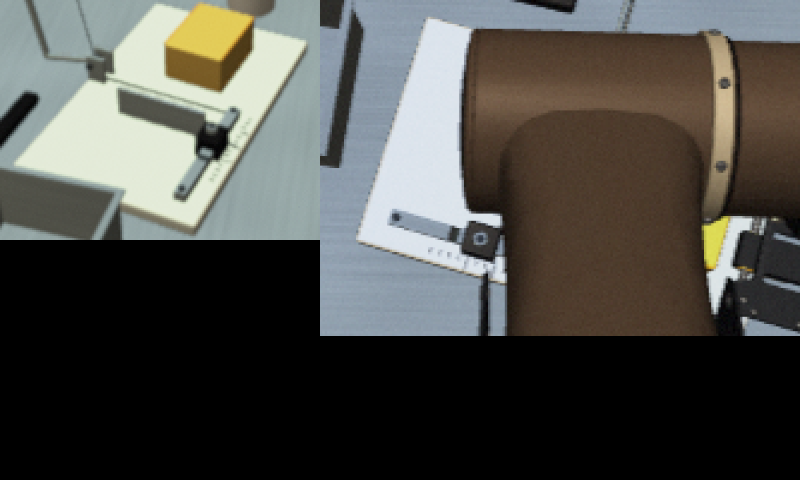

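The side crop shows the cheese at (210,45) free on the board; the top crop shows the stop cap at (480,238), which agrees with 60 mm. Down behind the cheese.

servo_tool(series=[[[-4,0,10,0],[0,0,25,0],[0,0,30,0],[0,0,20,0],[0,0,8,0],[0,0,0,0],[3,0,0,0],[4,0,0,0],[5,0,0,0],[5,0,0,0]]])

```text
t: 22.78
eef_pos: [0.5226, -0.21, 0.0561]
ee_rot: [-3.139, 0.0, -1.828]
force: [0.1, 0.2, -0.2]
width: 0.0438
gripper_force: 0.0
```

servo_tool(series=[[[5,0,0,0],[6,0,0,0],[6,0,0,0],[6,0,0,0],[6,0,0,0],[6,0,0,0],[6,0,0,0],[4,0,0,0],[0,0,0,0],[0,0,0,0]]])

```text
t: 23.62
eef_pos: [0.5104, -0.2532, 0.0548]
ee_rot: [3.141, -0.0, -1.828]
force: [0.7, 0.1, 0.1]
width: 0.0438
gripper_force: 0.0
```

```bash
python3 -c "
from h import *
s=st()"
```

```text
t 23.62 loc [-0.0169 -0.2376] z 0.0548 rot [ 3.141 -0.    -1.828] F 0.7 0.2 0.1 w 0.044
```

I used the wrong sign: tool +x is the cutter's -y. No contact happened; the force is zero and the mug is untouched. Now the right way.

servo_tool(series=[[[-8,0,0,0],[-12,0,0,0],[-12,0,0,0],[-12,0,0,0],[-8,0,0,0],[-5,0,0,0],[-5,0,0,0],[-5,0,0,0],[-5,0,0,0],[-5,0,0,0]]])

```text
t: 24.45
eef_pos: [0.5302, -0.1785, 0.0549]
ee_rot: [-3.141, -0.0, -1.828]
force: [1.3, -2.2, -0.4]
width: 0.0436
gripper_force: 1.5
```

servo_tool(series=[[[-6,0,0,0],[-7,0,0,0],[-7,0,0,0],[-7,0,0,0],[-7,0,0,0],[-7,0,0,0],[-7,0,0,0],[-7,0,0,0],[-5,0,0,0],[-3,0,0,0]]])

```text
t: 25.28
eef_pos: [0.5462, -0.1168, 0.0549]
ee_rot: [3.141, -0.0, -1.827]
force: [-0.8, -5.3, 1.4]
width: 0.0435
gripper_force: 2.5
```

```bash
python3 -c "
from h import *
s=st()"
```

```text
t 25.28 loc [-0.0167 -0.0966] z 0.0549 rot [ 3.141 -0.    -1.827] F 0.6 -5.4 1.4 w 0.044
```

servo_tool(series=[[[-4,0,0,0],[-4,0,0,0],[-4,0,0,0],[-3,0,0,0],[-2,0,0,0],[-1,0,0,0],[-1,0,0,0],[-1,0,0,0],[0,0,0,0],[0,0,0,0]]])

```text
t: 26.12
eef_pos: [0.5512, -0.0981, 0.0549]
ee_rot: [3.142, 0.0, -1.828]
force: [-1.8, -4.6, 2.2]
width: 0.0437
gripper_force: 1.8
```

servo_tool(series=[[[-1,0,0,0],[-1,0,0,0],[-1,0,0,0],[0,0,0,0],[0,0,0,0],[0,0,0,0],[0,0,0,0],[0,0,0,0],[0,0,0,0],[0,0,0,0]]])

```text
t: 26.95
eef_pos: [0.5519, -0.0953, 0.0548]
ee_rot: [3.142, -0.0, -1.828]
force: [-1.6, -4.4, 2.6]
width: 0.0438
gripper_force: 2.2
```

Run:
```python
from h import *
s=st()
a=save('side','x4.png')[120:260,240:390,::-1]
cv2.imwrite('pics/d5.png',cv2.resize(a,None,fx=4.2,fy=4.2,interpolation=3))
```

```text
t 26.95 loc [-0.0167 -0.0744] z 0.0548 rot [ 3.142 -0.    -1.828] F -0.5 -4.6 2.6 w 0.044
```

View pics/d5.png

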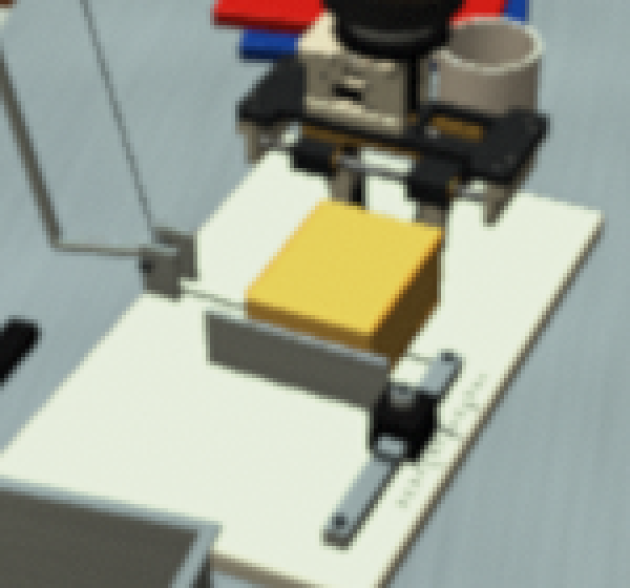

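The side crop shows the cheese (340,265) almost at the fence (300,350), square to it, with the stop still in place. I close the last few mm.

servo_tool(series=[[[-0.8,0,0,0],[-0.8,0,0,0],[-0.8,0,0,0],[0,0,0,0],[0,0,0,0],[0,0,0,0],[0,0,0,0],[0,0,0,0],[0,0,0,0],[0,0,0,0]]])

```text
t: 27.83
eef_pos: [0.5526, -0.093, 0.0549]
ee_rot: [-3.142, 0.0, -1.828]
force: [-1.5, -4.1, 1.4]
width: 0.0441
gripper_force: 2.3
```

servo_tool(series=[[[-0.7,0,0,0],[-0.7,0,0,0],[0,0,0,0],[0,0,0,0],[0,0,0,0],[0,0,0,0],[0,0,0,0],[0,0,0,0],[0,0,0,0],[0,0,0,0]]])

```text
t: 28.67
eef_pos: [0.5529, -0.0916, 0.0549]
ee_rot: [-3.142, 0.0, -1.828]
force: [-1.0, -3.8, 0.7]
width: 0.0442
gripper_force: 2.2
```

```bash
python3 -c "
from h import *
s=st()"
```

```text
t 28.67 loc [-0.0167 -0.0705] z 0.0549 rot [-3.142  0.    -1.828] F 0.1 -4.0 0.7 w 0.044
```

servo_tool(series=[[[-0.7,0,0,0],[-0.7,0,0,0],[-0.6,0,0,0],[0,0,0,0],[0,0,0,0],[0,0,0,0],[0,0,0,0],[0,0,0,0],[0,0,0,0],[0,0,0,0]]])

```text
t: 29.5
eef_pos: [0.553, -0.0905, 0.0549]
ee_rot: [3.141, -0.001, -1.828]
force: [-2.3, -9.2, 2.0]
width: 0.0437
gripper_force: 4.5
```

Run:
```python
from h import *
s=st()
a=save('side','x5.png')[165:225,280:365,::-1]
b=cv2.imread('pics/x4.png')[165:225,280:365]
cv2.imwrite('pics/d6.png',cv2.resize(np.vstack([b,a]),None,fx=5,fy=5,interpolation=3)[:600])
```

```text
t 29.5 loc [-0.0168 -0.0694] z 0.0549 rot [ 3.141e+00 -1.000e-03 -1.828e+00] F 0.1 -9.5 2.0 w 0.044
```

View pics/d6.png

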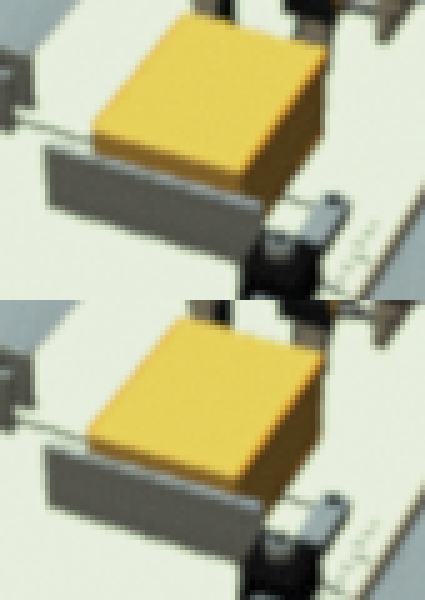

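The two crops (before above, after below) show the cheese now flat against the fence and the fence unmoved; the force rose to 9.5 N. I back off and rise.

servo_tool(series=[[[-0.3,0,0,0],[0,0,0,0],[0,0,0,0],[0,0,0,0],[2,0,0,0],[6,0,0,0],[10,0,0,0],[10,0,0,0],[0,0,0,0],[0,0,0,0]]])

```text
t: 30.38
eef_pos: [0.5462, -0.1172, 0.0548]
ee_rot: [-3.142, 0.0, -1.829]
force: [-0.2, 0.4, 0.8]
width: 0.0436
gripper_force: 0.0
```

servo_tool(series=[[[0,0,-20,0],[0,0,-30,0],[0,0,-30,0],[0,0,-30,0],[0,0,-20,0],[0,0,0,0],[0,0,0,0],[0,0,0,0],[0,0,0,0],[0,0,0,0]]])

```text
t: 31.22
eef_pos: [0.5458, -0.1165, 0.1836]
ee_rot: [3.14, -0.001, -1.828]
force: [0.2, -0.8, 0.6]
width: 0.0438
gripper_force: 0.0
```

Run:
```python
from h import *
s=st()
d=save('side','x6.png').astype(int)[165:225,280:365]; e=cv2.imread('pics/x5.png')[165:225,280:365,::-1].astype(int)
print('changed px',np.argwhere(np.abs(d-e).sum(2)>90)[:,:].shape, np.abs(d-e).sum(2)[20:].max())
print([(r['conf'],loc(r['position']).round(3)) for n in('cheese_mid','portion_stop') for r in recognise('side',n)[:3]])
```

```text
t 31.22 loc [-0.0173 -0.0964] z 0.1836 rot [ 3.140e+00 -1.000e-03 -1.828e+00] F 0.4 -0.7 0.6 w 0.044
changed px (262, 2) 24
[(0.96, array([-0.337,  0.369])), (0.91, array([-0.029,  0.014])), (0.97, array([-0.039,  0.066]))]
```

```bash
python3 -c "
from station import ticket
print(ticket.job_done())"
```

```text
the job is handed in; nothing more can be done
None
```

The job is handed in at about 31 s: the portion stop is in the 60 mm notch and the cheese lies flat against it, going by contact positions, forces and camera crops. I was not given the verdict. One risk is that freeing the stop from the 90 mm notch took up to 52 N of finger force and then a short strike, against about 17 N expected. That counts against the run only if the 40 N limit covers the fingers.

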